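# Reset the part rest of a marking fixture: unlock, turn to the mark, lock again

### The arm

A 7-joint arm with a two-finger parallel gripper is mounted at the origin on the work surface. World frame = base frame: x ahead of the robot, y to its left, z up, the work surface at z = 0. Lengths are in mm, angles in degrees, forces in N, time in s.
With the tool pointing down it reaches from about 425 to 875 mm from the base axis. Payload 9.9 kg.
Tool frame: the origin (TCP) lies midway between the tips of the shut fingers; the grasp point (between the pads) lies 19 mm behind it; z points along the fingers, y is the line along which they close (so a half turn about z gives the same grasp; the last joint's range is limited). The gripper opens to 85 mm and grips with 20 to 120 N. Pads are 22 mm wide; open, the fingers measure 114 mm over their backs; the gripper's body (76 mm by 85 mm) begins 54 mm behind the grasp point. The pads swing forward as they close: fully open they stand 13 mm farther back than shut.
Start: joints at [-81.177, 32.985, 1.427, 82.34, -0.859, 64.687, -3.237], TCP at [158.998, 656.009, 203.489] pointing down, gripper open.
Joint ranges: [-157.87, 157.87], [-19.46, 123.44], [-87.15, 90], [11.01, 140.99], [-62.26, 242.26], [9.8, 113.94], [-161.44, 161.44]. Speed limits (degrees/s): [127.2, 127.2, 172.46, 172.46, 180, 180, 180].

### API

Orientations are given as [roll, pitch, yaw] about the fixed x, y, z axes, in that order (R = Rz(yaw) Ry(pitch) Rx(roll)).
In Python, from cell import bot, optics gives the robot as it stands.
- The arm moves only by the shell command python3 -m pendant 'ROWS' [OPENING] [FORCE]. ROWS is a JSON object whose key "moves" holds a list of rows, 1 to 10 of them, each of 6 numbers: dx, dy, dz in mm, then a rotation vector rx, ry, rz in degrees; each row shifts and turns the commanded pose from where the row before left it, along the tool's axes as they then stand; what a row does not reach is not made up. A row lasts 1/12 s, in which the tool goes at most 41.7 mm and 7.16 degrees, less where a joint would pass 70% of its speed; a pose out of reach is approached as far as the arm can. OPENING is the finger opening in mm, set as the command begins (- or left out keeps the last). The fingers move at their own pace and stop on an object; FORCE is the grip in N (left out, the last holds). Time passes only in rows, so rows that do not move let the fingers close. It prints the time, the measured TCP pose, the force, the opening and the grip force at its end. Input that does not fit is refused with a message, and nothing moves.
- bot.sense(): the state, without advancing time (a new reading comes with each control period).
- optics.read_camera(name): name is "scene" or "top" or "wrist"; returns a dict with "color" (420x560x3 uint8, blue, green, red), "fov_y" (degrees; the focal length in pixels is half the picture's height over the tangent of half this angle, whatever the lens; pixels are square), "cx", "cy" (the principal point, pixels), "distortion" ([k1, k2, p1, p2, k3] as OpenCV has them; the pictures are not rectified), "rvec" (rotation vector, rad) and "tvec" (3), from world to camera coordinates, as OpenCV has them. Camera axes: x right, y down, z forward; pixel columns grow to the right and rows downward; lengths in mm; the calibration is good to about 2 mm. A picture is of the moment at which its call begins. There is no depth.
- bot.close_job(): hands the job in; it is judged then, once.
The state is a dict: "time_s": time; "joint_pos": joint angles; "joint_velocities": joint speeds; "joint_efforts": joint torques, N m; "eef_pos": TCP position; "tcp_rot": TCP orientation; "ft_force": force on the tool from outside, world axes, zero at the start; "moment": the same for the moment, N m; "gripper_width": finger opening in mm; "grasp_force": force on a finger pad.
Only numpy, scipy, OpenCV 4.12 (cv2) and the standard library are available. Lean on these libraries where they do the work, as an engineer would, in place of code of your own. Each camera call takes 0.05 s, during which the arm holds its last target. There are 200 camera calls.

### The job

Set the marking fixture for the next batch: swing the lock ring's red-post lever anticlockwise (seen from above) until the ring is loose, turn the blue adjuster until its black pointer points at the red mark, then swing the lever clockwise until the ring is properly tight again - about 12 N at the post, felt rather than judged by its old position, and never overtightened. Leave the pointer on the mark and the loose things around the fixture where they are, and let go.

Things in the scene. Friction and masses are not known exactly. Their poses are not given: they have to be found in the camera images.
- fixture: Fixture fixed to the table: aluminium plate 290 x 150 x 12 mm (-110 to +180 mm along its x) with a grey round housing, 104 mm across, top at 45 mm, carrying upwards the lock ring, white scale plate and blue adjuster knob on one vertical spindle axis. Origin on that axis at table height. At x = +130 mm stands the brass part rest, 90 mm high, raised by the adjuster. Heights here are over the table.
- lock_ring (a joint): Angle (rad) of the dark steel lock ring with lever; grows clockwise seen from above, which tightens. At 0 the lever points along the fixture's -x; stops at -0.75 and 1.45. Starts tight near 0; turned 0.6 rad anticlockwise it is loose. It stays where it is left. The angle where it bites varies, and comes later the farther the adjuster was turned, so at its old angle it is not tight: feel for it.
- lever_post (a point): Grip point on the upright red post of the lock lever: 16 mm round, 47 to 85 mm high, 85 mm from the spindle axis; point on its axis at 72 mm. Lever arm under it 12 mm wide, top at 58 mm. Site -x points outwards. Push across the lever at the post: 4 to 7 N while loose; once it bites about 2.5 N more per 0.1 rad; properly tight at 12 N (10 to 15 will do); overtightened at about 20 N.
- adjuster (a joint): Angle (rad) of the blue adjuster, growing anticlockwise seen from above; starts near 0; the mark lies 0.5 to 1.3 rad anticlockwise of the pointer. Range -0.3 to 1.7. Turns with about 0.15 N m when the lock is loose and stays where it is left; held by the lock when tight.
- adjuster_grip (a point): Grip point of the blue bar knob, on the spindle axis 90 mm over the table. The bar is 16 mm wide (point y), 50 mm long (point x), from 74 to 100 mm over the table. Its +x is the direction of the pointer.
- pointer_tip (a point): Outer end of the black pointer under the knob bar, 36 mm from the spindle axis, 68 mm over the table, just above the white scale plate; its x axis is the pointer's direction, outwards.
- scale: White fixed scale plate, 100 mm across, top 64.5 mm over the table, with one red mark near its rim. Origin on the spindle axis at table height; its x axis points from the spindle axis through the red mark.
- mark (a point): Top of the red mark on the scale plate (14 x 5 mm), 43.5 mm from the spindle axis, 67 mm over the table.
- jaw: Small clamp jaw inside the housing, out of sight. The tighter the lock ring, the harder it presses on the adjuster's spindle: roughly 42 N when the lever was last pushed with 12 N; 0 when loose.
- fitting_a: Bystander, to be left alone: standing hex pipe fitting, steel, 34 mm across, 46 mm high. Origin at its underside.
- fitting_b: Bystander, to be left alone: standing hex pipe fitting, steel, 34 mm across, 46 mm high, on the fixture plate. Origin at its underside.
- fitting_c: Bystander, to be left alone: standing hex pipe fitting, steel, 34 mm across, 46 mm high. Origin at its underside.
- hex_nut: Bystander, to be left alone: brass ring nut, 36 mm across, 14 mm high, lying on the fixture plate. Origin at its underside.
- spanner: Bystander, to be left alone: spanner, 170 mm long, lying. Origin at its underside.
- oil: Bystander, to be left alone: oil bottle, 44 mm across, 120 mm high. Origin at its underside.
- mug: Bystander, to be left alone: blue mug, 76 mm across, 90 mm high. Origin at its underside.

How it is judged:
By the outcome, as a careful person would: the job done as asked, in the order asked, and still so for the second after the job is handed in, with the robot touching nothing.
It also fails if it takes over 64 s, if anything falls off the work surface, if the arm or the gripper's body presses on something with over 40 N, if the wrist force passes 120 N, or if a joint passes its speed limit or range.

## Working session

There is one attempt and no reset: what is moved stays moved. The work goes in short steps, Python scripts to look and compute and a shell command to move; the robot and the scene stay as the last step left them, time stands still between calls to the robot, and variables do not carry over. Pictures are saved under pics/ and viewed, at most 10 in all, crops included, and the job is handed in when it is done.

```bash
mkdir -p pics; ls; python3 - <<'E'
from cell import bot, optics
import cv2,pickle
d={}
for n in ("scene","top","wrist"):
    c=optics.read_camera(n); d[n]=c; print(n,c["fov_y"],c["cx"],c["cy"],c["distortion"],c["rvec"],c["tvec"])
pickle.dump(d,open("c0.pkl","wb"))
cv2.imwrite("pics/scene0.png",d["scene"]["color"]); cv2.imwrite("pics/top0.png",d["top"]["color"]);cv2.imwrite("pics/wrist0.png",d["wrist"]["color"])
print(bot.sense())
E
```

```text
pics
scene 50.595243173100485 280.6340921380068 211.55177596694 [-0.14899652  0.          0.          0.          0.        ] [ 2.34523139  0.95196653 -0.33865642] [-397.97591048 -261.18352092 1247.54813064]
top 51.7659084290873 282.3401418298412 204.01331828666662 [0.04090132 0.         0.         0.         0.        ] [ 2.184844   -2.1689539   0.14654309] [-19.14287987 555.2163487  966.86735509]
wrist 68.66111195836113 279.02933814637777 207.889685502667 [-0.02291199  0.          0.          0.          0.        ] [-2.28806395 -1.79836146 -0.25069395] [-676.07741445  -34.27932474  379.62937961]
{'time_s': 0.15, 'joint_pos': array([-81.17465151,  33.02183073,   1.42417026,  82.37524867,
        -0.85973169,  64.68700842,  -3.2370673 ]), 'joint_velocities': array([ 0.10870011, -0.09453927, -0.04898487, -0.21250514,  0.00096569,
       -0.0855246 , -0.09083344]), 'joint_efforts': array([ 4.13340545e-03, -7.66265130e+01,  2.25330681e+00, -2.86181384e+01,
        1.56857085e-02,  9.79692384e-03,  5.66843596e-05]), 'eef_pos': array([158.93081888, 655.62856239, 202.838912  ]), 'tcp_rot': array([-1.79926575e+02,  3.50175091e-03,  1.66374791e+02]), 'ft_force': array([-0.34302357, -0.34184559, -0.11420582]), 'moment': array([-0.01898737,  0.01650344,  0.04039059]), 'grasp_force': 0.0, 'gripper_width': 85.34093733720219}
```

View pics/scene0.png

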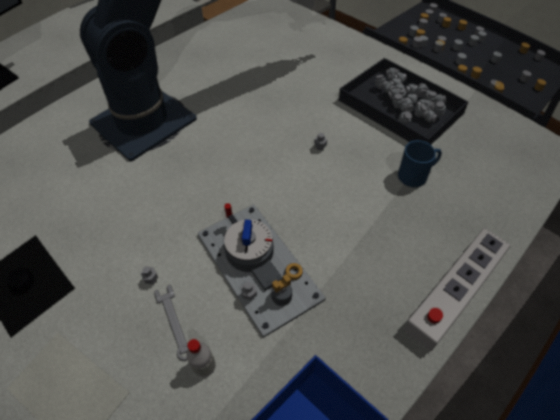

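View pics/top0.png

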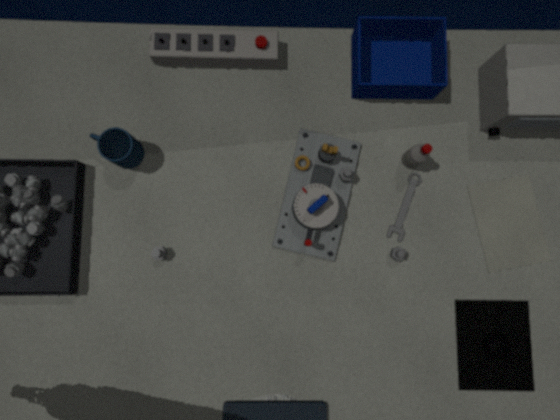

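```bash
python3 - <<'E'
import cv2,pickle,numpy as np
d=pickle.load(open("c0.pkl","rb"))
f=lambda n,x,y:cv2.resize(cv2.convertScaleAbs(d[n]["color"][y:y+100,x:x+67],alpha=1.6),None,fx=6,fy=6,interpolation=cv2.INTER_CUBIC)[:,:400]
cv2.imwrite("pics/crop0.png",np.hstack([f("top",283,150),f("scene",212,190)]))
E
cat > h.py <<'E'
import cv2,numpy as np
def K(c):
    f=c["color"].shape[0]/2/np.tan(np.radians(c["fov_y"]/2)); return np.array([[f,0,c["cx"]],[0,f,c["cy"]],[0,0,1]])
def ray(c,uv):
    p=cv2.undistortPoints(np.array([[uv]],float),K(c),np.array(c["distortion"]))[0,0]
    R=cv2.Rodrigues(np.array(c["rvec"]))[0]; t=np.array(c["tvec"]).ravel()
    return -R.T@t, R.T@np.array([p[0],p[1],1])
def atz(c,uv,z):
    o,d=ray(c,uv); return o+d*(z-o[2])/d[2]
def tri(obs):
    A=np.zeros((3,3));b=np.zeros(3)
    L=[(o,d/np.linalg.norm(d)) for o,d in (ray(c,u) for c,u in obs)]
    for o,d in L:
        M=np.eye(3)-np.outer(d,d);A+=M;b+=M@o
    X=np.linalg.solve(A,b); return X,[round(float(np.linalg.norm((np.eye(3)-np.outer(d,d))@(X-o))),1) for o,d in L]
def proj(c,X): return cv2.projectPoints(np.array(X,float).reshape(-1,1,3),np.array(c["rvec"]),np.array(c["tvec"]),K(c),np.array(c["distortion"]))[0][:,0]
E
```

```text
(no output)
```

View pics/crop0.png

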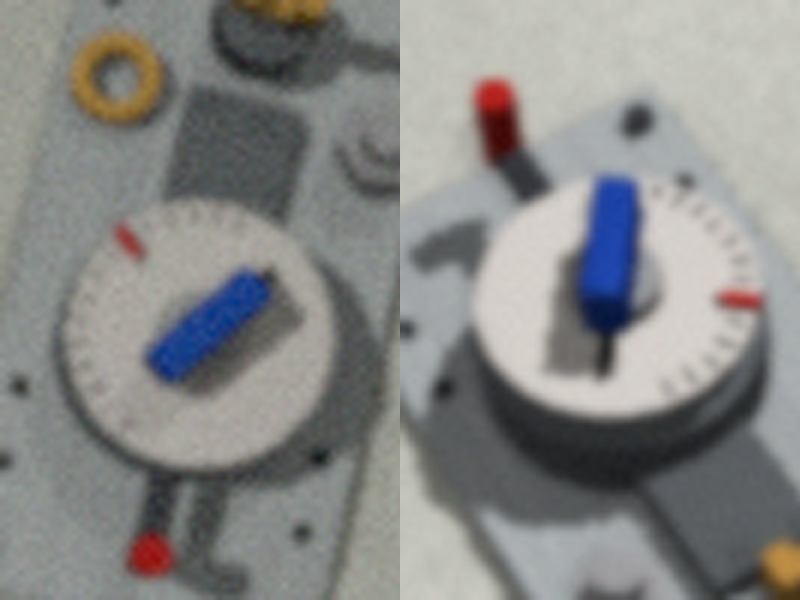

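View pics/wrist0.png

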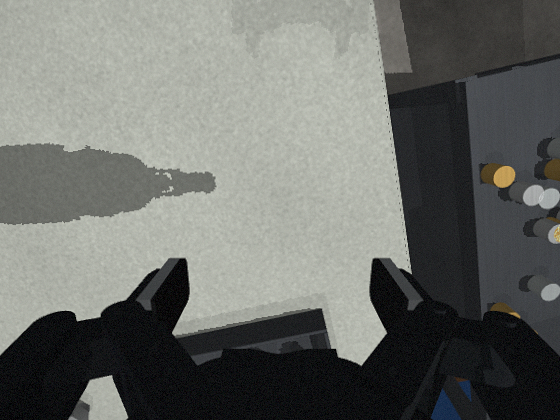

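```bash
python3 - <<'E'
import pickle,numpy as np
from h import *
d=pickle.load(open("c0.pkl","rb"));T,S=d["top"],d["scene"]
t=lambda x,y:(283+(x-2.5)/6,150+(y-2.5)/6)
s=lambda x,y:(212+(x-402.5)/6,190+(y-2.5)/6)
P={}
for n,a,b,z in (("post",(152,554),(494,90),85),("bar",(211,325),(614,238),100),("mark",(130,242),(740,300),67),("ptr",(271,272),(604,375),68),("disc",(200,333),(618,297),64.5)):
    X,e=tri([(T,t(*a)),(S,s(*b))]); print(n,X.round(1),e,atz(T,t(*a),z).round(1),atz(S,s(*b),z).round(1)); P[n]=X
    P[n]=(atz(T,t(*a),z)+atz(S,s(*b),z))/2
c=(P["disc"]+P["bar"])/2
for n in ("post","mark","ptr"):
    v=P[n]-c; print(n,np.hypot(*v[:2]),np.degrees(np.arctan2(v[1],v[0])))
print(c, np.hypot(*c[:2]))
E
```

```text
post [467.6 -69.1  87.5] [0.2, 0.2] [467.5 -69.5  85. ] [466.1 -67.8  85. ]
bar [550.2 -88.3  97.6] [1.7, 1.7] [548.9 -89.4 100. ] [552.6 -88.  100. ]
mark [583.9 -62.3  66.8] [0.8, 0.8] [583.4 -62.9  67. ] [584.4 -61.8  67. ]
ptr [ 572.8 -115.2   67. ] [0.2, 0.2] [ 572.5 -115.2   68. ] [ 573.4 -115.4   68. ]
disc [550.4 -88.9  62.5] [0.6, 0.6] [549.9 -89.1  64.5] [551.9 -89.2  64.5]
post 86.44146607386782 166.43049176899268
mark 42.45299089089804 38.793825588126815
ptr 34.42557686552844 -50.015662269185285
[550.82567116 -88.93168715  82.25      ] 557.9585692381522
```

```bash
python3 -m pendant '{"moves": [[-32,-20.5,0,0,0,0],[-32,-20.5,0,0,0,0],[-32,-20.5,0,0,0,0],[-32,-20.5,0,0,0,0],[-32,-20.5,0,0,0,0],[-32,-20.5,0,0,0,0],[-32,-20.5,0,0,0,0],[-32,-20.5,0,0,0,0],[-32,-20.5,0,0,0,0],[-32,-20.5,0,0,0,0]]}' 60
python3 -m pendant '{"moves": [[-32,-20.5,0,0,0,0],[-32,-20.5,0,0,0,0],[-32,-20.5,0,0,0,0],[-6,-40.8,0,0,0,0],[-6,-40.8,0,0,0,0],[-6,-40.8,0,0,0,0],[-6,-40.8,0,0,0,0],[-6,-40.8,0,0,0,0],[-6,-40.8,0,0,0,0],[-6,-40.8,0,0,0,0]]}'
python3 -m pendant '{"moves": [[-6,-40.8,0,0,0,0],[-6,-40.8,0,0,0,0],[0,0,0,0,0,0],[0,0,0,0,0,0]]}'
python3 - <<'E'
from cell import bot, optics
import cv2,pickle,numpy as np
from h import *
c=optics.read_camera("wrist"); pickle.dump(c,open("w1.pkl","wb")); 
cv2.imwrite("pics/wrist1.png",cv2.convertScaleAbs(c["color"],alpha=1.3))
s=bot.sense(); print(s["joint_pos"],s["eef_pos"],s["tcp_rot"]); print(ray(c,(280,210)))
print(proj(c,[[467,-69,86],[551,-89,100],[584,-62,67],[573,-115,68]]))
E
```

```text
time_s: 0.98
eef_pos: [422.6, 379.8, 203.5]
tcp_rot: [-180.0, -0.0, 166.4]
ft_force: [0.4, 0.8, -0.0]
gripper_width: 60.1
grasp_force: 0.0
time_s: 1.82
eef_pos: [473.4, 9.7, 203.5]
tcp_rot: [180.0, 0.0, 166.4]
ft_force: [0.9, 0.1, 0.0]
gripper_width: 60.0
grasp_force: 0.0
time_s: 2.15
eef_pos: [466.0, -73.1, 203.6]
tcp_rot: [-180.0, 0.0, 166.1]
ft_force: [-0.4, 1.3, 0.2]
gripper_width: 60.0
grasp_force: 0.0
[ -5.05301569  16.0248345   10.43050915 112.17750577  -3.64532009
  52.11475437  83.47454013] [466.30877794 -71.03263099 203.46104933] [ 1.79989944e+02 -1.09620543e-02  1.66253084e+02]
(array([397.48014116, -53.93972781, 373.90558891]), array([ 0.27454392, -0.06615092, -0.9593262 ]))
[[281.60463271 196.41212788]
 [282.4233464  283.77374284]
 [312.44249668 288.92439266]
 [264.36758477 291.08291687]]
```

View pics/wrist1.png

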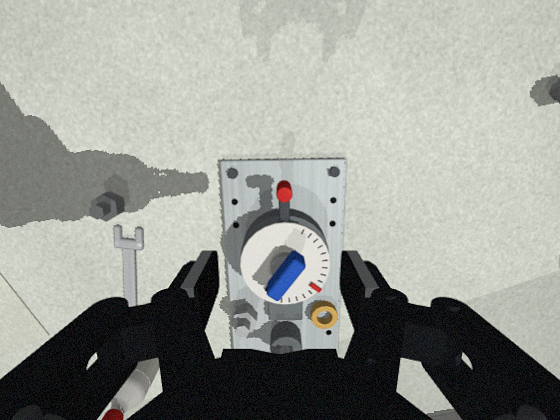

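```bash
python3 - <<'E'
import pickle
from h import *
w=pickle.load(open("w1.pkl","rb"))
for n,u,z in (("post",(284.5,194),85),("bar",(286,277),100),("disc",(285,263),64.5),("mark",(315.5,287.5),67)): print(n,atz(w,u,z).round(1))
cr=w["color"][175:315,225:345]
cv2.imwrite("pics/w1c.png",cv2.resize(cv2.convertScaleAbs(cr,alpha=1.3),None,fx=4,fy=4,interpolation=cv2.INTER_CUBIC))
E
```

```text
post [465.6 -65.8  85. ]
bar [544.5 -83.8 100. ]
disc [546.6 -84.6  64.5]
mark [583.1 -58.3  67. ]
```

View pics/w1c.png

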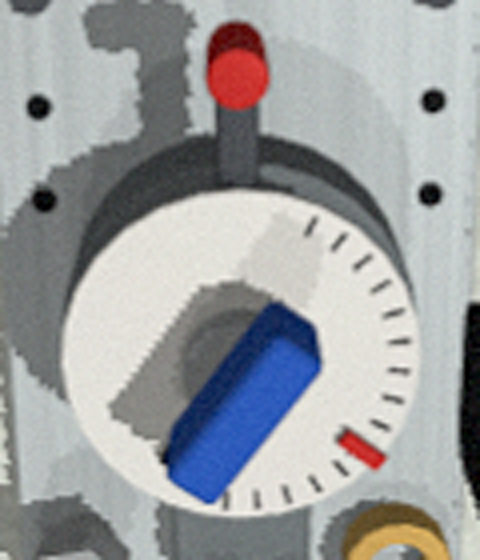

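```bash
python3 -m pendant '{"moves": [[1,4,25,0,0,0],[0,0,30,0,0,0],[0,0,30,0,0,0],[0,0,30,0,0,0],[0,0,20,0,0,0],[0,0,14,0,0,0],[0,0,0,0,0,0]]}' 60 40
python3 -m pendant '{"moves": [[0,0,0,0,0,0],[0,0,0,0,0,0],[0,0,0,0,0,0],[0,0,0,0,0,0],[0,0,0,0,0,0],[0,0,0,0,0,0]]}' 5 40
python3 - <<'E'
from cell import bot, optics
import cv2,pickle
s=bot.sense(); print(s)
c=optics.read_camera("top"); pickle.dump(c,open("t2.pkl","wb")); 
w=optics.read_camera("wrist"); pickle.dump(w,open("w2.pkl","wb")); 
cv2.imwrite("pics/w2.png",cv2.convertScaleAbs(w["color"],alpha=1.3))
E
```

```text
time_s: 2.78
eef_pos: [465.1, -64.2, 51.9]
tcp_rot: [-180.0, -0.3, 166.6]
ft_force: [0.9, 0.4, -0.1]
gripper_width: 59.9
grasp_force: 0.0
time_s: 3.28
eef_pos: [466.9, -67.4, 55.7]
tcp_rot: [-180.0, 0.1, 166.3]
ft_force: [-2.3, -3.9, 5.3]
gripper_width: 11.4
grasp_force: 39.0
{'time_s': 3.2833, 'joint_pos': array([ -2.72865019,  28.34037278,   7.43161134, 122.6511864 ,
        -7.11054107,  29.29362665,  86.3426008 ]), 'joint_velocities': array([ 0.14781987,  0.04779241,  0.00131944, -0.10210465, -0.06039139,
        0.00219968, -0.01009451]), 'joint_efforts': array([-1.97396524e+00, -5.45084774e+01,  1.00331571e+00, -1.55446225e+01,
       -7.51903318e-01, -3.99994086e-01, -1.01582930e-02]), 'eef_pos': array([466.85277532, -67.44190907,  55.70489343]), 'tcp_rot': array([-1.79970708e+02,  1.11126998e-01,  1.66319638e+02]), 'ft_force': array([-2.30364679, -3.94109204,  5.27490525]), 'moment': array([-0.90286783,  0.42027274, -0.01665647]), 'grasp_force': 39.01378691196442, 'gripper_width': 11.40813963927436}
```

View pics/w2.png

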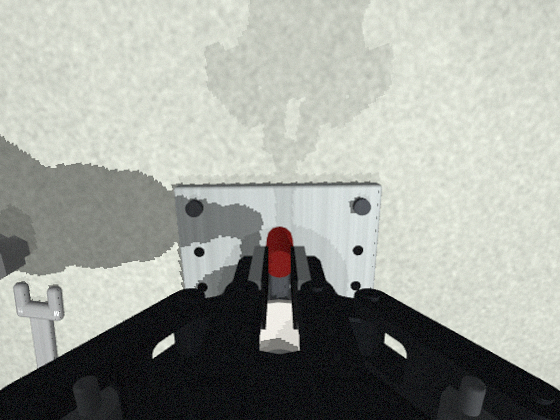

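```bash
python3 - <<'E'
import pickle,numpy as np
from h import *
w=pickle.load(open("w2.pkl","rb"));t=pickle.load(open("t2.pkl","rb"));
for r in (75,85,95):
  for z in (58,85): 
    X=np.array([550.8,-88.9,0])+r*np.array([np.cos(np.radians(166.4)),np.sin(np.radians(166.4)),0])+[0,0,z]; print(r,z,X.round(0),proj(w,[X]).round(0))
print("grasp",proj(w,[[466.9,-67.4,55.7],[466.9,-67.4,74.7]]))
print("plate corner",proj(w,[np.array([550.8,-88.9,12])+[110*np.cos(np.radians(166.4)),110*np.sin(np.radians(166.4)),0]]))
a=cv2.resize(w["color"][205:355,215:345],None,fx=4,fy=4,interpolation=cv2.INTER_CUBIC)
b=cv2.resize(t["color"][190:290,270:316],None,fx=6,fy=6,interpolation=cv2.INTER_CUBIC)
cv2.imwrite("pics/g2.png",cv2.convertScaleAbs(np.hstack([a,b]),alpha=2))
E
```

```text
75 58 [478. -71.  58.] [[274. 263.]]
75 85 [478. -71.  85.] [[273. 287.]]
85 58 [468. -69.  58.] [[274. 248.]]
85 85 [468. -69.  85.] [[273. 269.]]
95 58 [458. -67.  58.] [[274. 232.]]
95 85 [458. -67.  85.] [[273. 251.]]
grasp [[275.92850916 243.73528427]
 [275.55427603 257.50361866]]
plate corner [[274.7630853  189.30938569]]
```

View pics/g2.png

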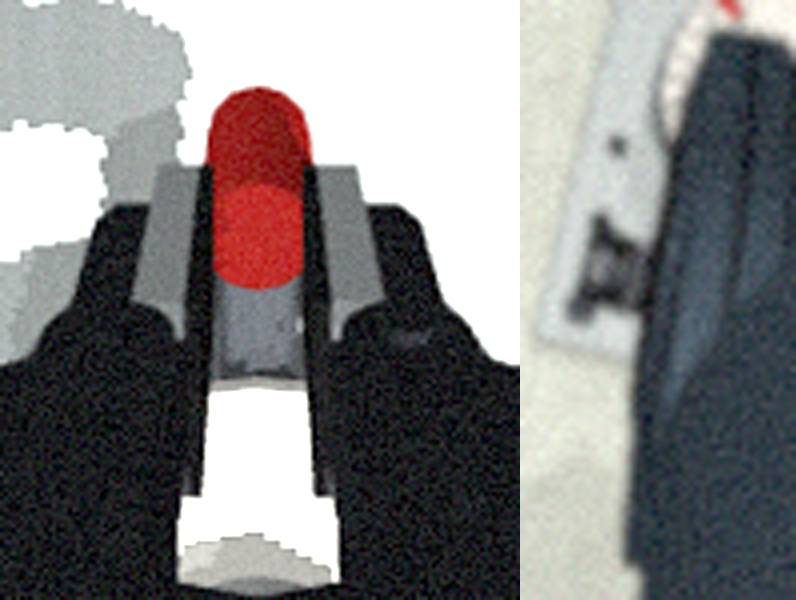

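```bash
python3 -m pendant '{"moves": [[-0.1,-3,0,0,0,-2],[-0.1,-3,0,0,0,-2],[-0.1,-3,0,0,0,-2],[-0.1,-3,0,0,0,-2],[-0.2,-6,0,0,0,-4],[-0.2,-6,0,0,0,-4],[0,0,0,0,0,0]]}'
python3 -m pendant '{"moves": [[-0.2,-6,0,0,0,-4],[-0.2,-6,0,0,0,-4],[-0.2,-6,0,0,0,-4],[-0.2,-6,0,0,0,-4],[-0.2,-6,0,0,0,-4],[0,0,0,0,0,0],[0,0,0,0,0,0]]}'
```

```text
time_s: 3.97
eef_pos: [464.5, -90.1, 55.7]
tcp_rot: [180.0, 0.1, -177.4]
ft_force: [-1.6, 1.7, 7.3]
gripper_width: 11.0
grasp_force: 39.3
time_s: 4.55
eef_pos: [470.6, -119.5, 55.6]
tcp_rot: [-180.0, 0.0, -157.6]
ft_force: [-3.0, 1.4, 6.6]
gripper_width: 11.1
grasp_force: 39.5
```

```bash
python3 -m pendant '{"moves": [[-0.1,-4.5,0,0,0,-3],[0,0,0,0,0,0],[0,0,0,0,0,0]]}'
python3 -m pendant '{"moves": [[0,0,0,0,0,0],[0,0,0,0,0,0],[0,0,-25,0,0,0],[0,0,-40,0,0,0],[0,0,-40,0,0,0],[-21,-1,0,0,0,0],[-30,-1,0,0,0,0],[-34,-1.5,0,0,0,0],[0,0,0,0,0,0],[0,0,0,0,0,0]]}' 60
python3 - <<'E'
from cell import bot, optics
import pickle,numpy as np
from h import *
w=pickle.load(open("w1.pkl","rb"))
q=lambda x,y:(225+(x-1.5)/4,175+(y-1.5)/4)
for a,b in (((320,370),(218,503)),((275,318),(168,468))):
    v=atz(w,q(*b),100)-atz(w,q(*a),100); print(v,np.degrees(np.arctan2(v[1],v[0])))
v=atz(w,q(361,446),67)-atz(w,q(241,352),64.5);print("mark",v,np.degrees(np.arctan2(v[1],v[0])))
c=optics.read_camera("wrist"); pickle.dump(c,open("w3.pkl","wb"))
t=optics.read_camera("top"); pickle.dump(t,open("t3.pkl","wb")) 
s=optics.read_camera("scene"); pickle.dump(s,open("s3.pkl","wb")) 
a=cv2.resize(c["color"],None,fx=.85,fy=.85)
f=lambda c,x,y:cv2.resize(c["color"][y:y+57,x:x+80],None,fx=4,fy=4,interpolation=cv2.INTER_CUBIC)
b=np.vstack([f(t,276,175),f(s,205,210)])
im=np.zeros((456,800,3),np.uint8); im[:357,:476]=a; im[:456,480:800]=b
cv2.imwrite("pics/v3.png",cv2.convertScaleAbs(im,alpha=1.4)); print(bot.sense()["eef_pos"],bot.sense()["tcp_rot"])
E
```

```text
time_s: 4.8
eef_pos: [472.2, -123.2, 55.6]
tcp_rot: [-180.0, 0.0, -154.6]
ft_force: [-2.9, 2.9, 6.8]
gripper_width: 11.3
grasp_force: 39.6
time_s: 5.63
eef_pos: [552.1, -89.2, 159.5]
tcp_rot: [-180.0, 0.1, -154.5]
ft_force: [-0.2, -0.6, 0.3]
gripper_width: 60.3
grasp_force: 0.0
[ 30.13957232 -33.318363     0.        ] -47.867713511587176
[ 33.52745854 -35.56487846   0.        ] -46.68906928016153
mark [35.09167771 26.05622384  2.5       ] 36.59457382081243
[549.82703418 -90.98584118 159.44864553] [-1.79994245e+02 -5.45815044e-02 -1.54669174e+02]
```

View pics/v3.png

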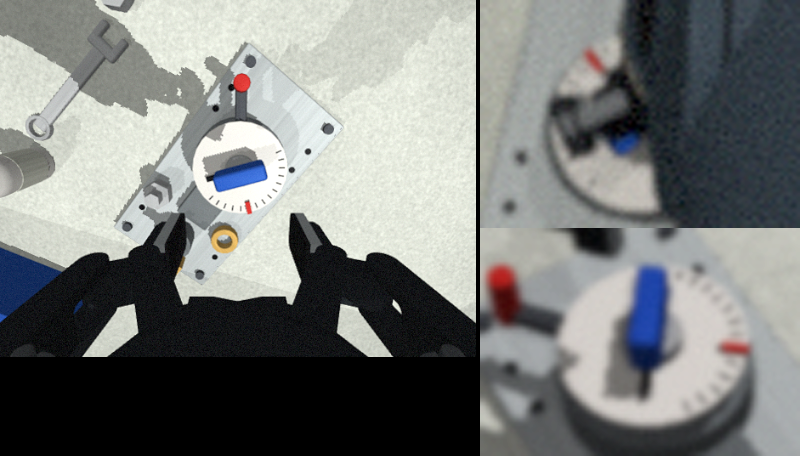

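```bash
cat > m.py <<'E'
import pickle,sys
from h import *
def measure(c,z=66):
    g=np.arange(-70,70,.25); X=np.stack([550+g[None,:]+0*g[:,None],-88.7-g[:,None]+0*g[None,:],z+np.zeros((len(g),)*2)],-1)
    P=proj(c,X.reshape(-1,3)).reshape(len(g),len(g),2).astype(np.float32)
    im=cv2.remap(c["color"],P[...,0],P[...,1],cv2.INTER_LINEAR); h=cv2.cvtColor(im,cv2.COLOR_BGR2HSV).astype(int)
    H,S,V=h[...,0],h[...,1],h[...,2]; R=np.hypot(X[...,0]-550,X[...,1]+88.7)
    red=((H<8)|(H>172))&(S>130)&(V>60)
    def cen(m,largest=True):
        n,l,st,ce=cv2.connectedComponentsWithStats(m.astype(np.uint8)); 
        k=1+np.argmax(st[1:,4]); m=l==k; return X[m][:,:2].mean(0),m.sum()/16,m
    mk=cen(red&(R<58)); print("mark",mk[0].round(1),mk[1])
    blue=(H>100)&(H<130)&(S>120)&(R<60)
    if blue.any():
        b=cen(blue); r=cv2.minAreaRect(np.argwhere(b[2])[:,::-1].astype(np.float32)); print("blue",b[0].round(1),b[1],[np.round(x,1) for x in r])
    return im,X,R,H,S,V,mk
E
python3 - <<'E'
from m import *
c=pickle.load(open("w3.pkl","rb")); im,X,R,H,S,V,mk=measure(c)
print(V.max(),np.percentile(V,[10,50,90]))
w=(S<40)&(V>np.percentile(V,90)*0.8)
n,l,st,ce=cv2.connectedComponentsWithStats(w.astype(np.uint8)); k=1+np.argmax(st[1:,4]);print(st[k]/4,ce[k]/4-70)
cnt=max(cv2.findContours((l==k).astype(np.uint8),cv2.RETR_EXTERNAL,cv2.CHAIN_APPROX_NONE)[0],key=cv2.contourArea)
cv2.imwrite("r3.png",im)
hull=cv2.convexHull(cnt); e=cv2.fitEllipse(hull);print("ell",np.array(e[0])/4-70,np.array(e[1])/4)
dark=(V<45)&(R<45)
n,l,st,ce=cv2.connectedComponentsWithStats(dark.astype(np.uint8))
for i in range(1,n):
    if st[i,4]>60: print(st[i,4]/16,ce[i]/4-70)
E
```

```text
mark [583.  -59.1] 62.25
blue [554.9 -83.1] 1218.8125 [array([300.6, 259.2]), array([225.1,  91.1]), np.float64(48.8)]
199 [ 89. 155. 184.]
[    0.       0.     140.     140.   43581.25] [ -1.5149118  -20.08600172]
ell [  7.98855591 -16.87245941] [162.40364075 189.32164001]
33.6875 [20.27922078 21.48423006]
```

```bash
python3 -m pendant '{"moves": [[0,0,0,0,0,6.75],[0,0,0,0,0,6.75],[0,0,0,0,0,6.75],[0,0,0,0,0,6.75],[0,0,0,0,0,6.75],[0,0,0,0,0,6.75],[0,0,0,0,0,6.75],[0,0,0,0,0,6.75],[0,0,0,0,0,6.75],[0,0,0,0,0,6.75]]}' 50
python3 -m pendant '{"moves": [[0,0,0,0,0,6.75],[0,0,20,0,0,0],[0,0,20,0,0,0],[0,0,0,0,0,0],[0,0,0,0,0,0],[0,0,0,0,0,0]]}'
```

```text
time_s: 6.62
eef_pos: [549.8, -91.1, 159.8]
tcp_rot: [-180.0, -0.0, 137.5]
ft_force: [-0.3, -0.3, -0.1]
gripper_width: 50.0
grasp_force: 0.0
time_s: 7.12
eef_pos: [550.8, -90.9, 120.4]
tcp_rot: [180.0, 0.0, 131.1]
ft_force: [0.3, -0.0, -0.4]
gripper_width: 50.4
grasp_force: 0.0
```

```bash
python3 -m pendant '{"moves": [[1.6,1.4,0,0,0,0],[0,0,20,0,0,0],[0,0,17,0,0,0],[0,0,10,0,0,0],[0,0,0,0,0,0],[0,0,0,0,0,0]]}' 50 40
python3 -m pendant '{"moves": [[0,0,0,0,0,0],[0,0,0,0,0,0],[0,0,0,0,0,0],[0,0,0,0,0,0],[0,0,0,0,0,0],[0,0,0,0,0,0]]}' 5 60
python3 -c "
from cell import bot;s=bot.sense();print(s['moment'],s['eef_pos'])"
```

```text
time_s: 7.62
eef_pos: [550.8, -88.3, 72.9]
tcp_rot: [-180.0, -0.0, 131.1]
ft_force: [0.8, 0.6, -0.1]
gripper_width: 50.2
grasp_force: 0.0
time_s: 8.12
eef_pos: [550.8, -88.2, 72.7]
tcp_rot: [180.0, 0.0, 131.1]
ft_force: [-0.1, 0.1, 0.6]
gripper_width: 5.0
grasp_force: 0.0
[ 0.06511278 -0.03232586  0.04192578] [550.83896762 -88.18284244  72.70772358]
```

```bash
python3 - <<'E'
from cell import bot, optics
from m import *
for n in ("wrist","scene","top"):
    c=optics.read_camera(n); pickle.dump(c,open(n[0]+"4.pkl","wb")); print(n)
    try: measure(c)
    except Exception as e: print(e)
    h=cv2.cvtColor(c["color"],cv2.COLOR_BGR2HSV); b=(h[...,0]>100)&(h[...,0]<130)&(h[...,1]>120)&(h[...,2]>50); b[:150]&=False
    print(b.sum(), np.argwhere(b).mean(0)[::-1] if b.any() else "", proj(c,[[550,-89,100]]),proj(c,bot.sense()["eef_pos"]))
a=pickle.load(open("w4.pkl","rb"))["color"][150:400,130:430]; s=pickle.load(open("s4.pkl","rb"))["color"][180:280,200:300]
im=np.zeros((500,800,3),np.uint8); im[:375,:450]=cv2.resize(a,(450,375)); im[:350,450:]=cv2.resize(s,(350,350),interpolation=cv2.INTER_CUBIC)
cv2.imwrite("pics/v4.png",cv2.convertScaleAbs(im,alpha=1.6))
E
```

```text
wrist
mark [583.2 -58.8] 74.3125
blue [552.2 -89. ] 799.0625 [array([306.2, 303.1]), array([267.6,  76.2]), np.float64(49.1)]
1907 [278.2889355  239.43523859] [[274.92056184 266.0779951 ]] [[277.39245604 244.98004203]]
scene
mark [584.4 -61.1] 26.0625
blue [544.8 -88.6] 538.0 [array([245.1, 265.5]), array([209.8,  67. ]), np.float64(45.5)]
3193 [316.5082994  390.41559662] [[246.00781432 228.79994882]] [[247.58819403 236.34918394]]
top
mark [587.8 -60.3] 0.1875
blue [567.7 -84.8] 0.5625 [array([350.8, 264.3]), array([2.8, 2.1]), np.float64(45.0)]
44 [120.63636364 156.36363636] [[317.55326798 203.26078183]] [[315.88760776 204.27256392]]
```

View pics/v4.png

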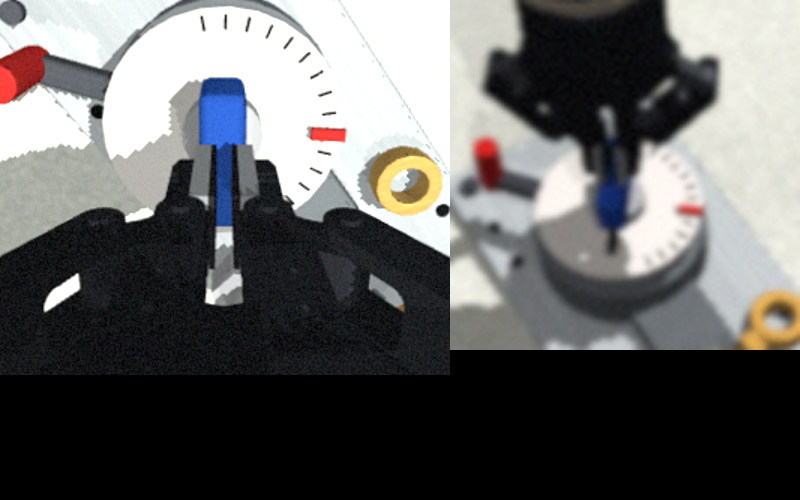

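```bash
python3 - <<'E'
from cell import bot
from m import *
c=pickle.load(open("w4.pkl","rb")); h=cv2.cvtColor(c["color"],cv2.COLOR_BGR2HSV)
b=(h[...,0]>100)&(h[...,0]<130)&(h[...,1]>110)&(h[...,2]>30)
for y in range(195,312,5):
    xs=np.where(b[y,220:340])[0]+220; print(y,xs.min() if len(xs) else "",xs.max() if len(xs) else "",len(xs),"V:",h[y,255:305:2,2])
ct=np.array([550.3,-88.8,0]);u=np.array([np.cos(np.radians(131)),np.sin(np.radians(131)),0]);v=np.array([-u[1],u[0],0])
for z in (74,100):
  for r in (25,11,-11,-25): print(z,r,proj(c,[ct+r*u+8*v+[0,0,z],ct+r*u-8*v+[0,0,z]]).round(0).tolist())
s=bot.sense();print(s["time_s"],s["gripper_width"],s["grasp_force"],ray(c,(280,210)))
E
```

```text
195   0 V: [176 175 178 179 176 177 179 175 177 175 177 175 178 180 178 184 194 194
 191 192 194 191 191 190 194]
200   0 V: [178 177 178 176 179 176 181 180 182 181 182 182 183 185 182 184 197 196
 192 191 192 191 193 193 188]
205 265 291 27 V: [ 95 101  99  98 100  79  72  72  78  77  81  83  83  86  86  81  82  77
 100 199 192 191 190 190 194]
210 264 292 29 V: [ 98 102  98 102  89  66  76  81  86  83  83  84  80  88  84  81  86  82
  88 147 193 197 194 192 192]
215 263 293 31 V: [102 100 100 103  86 119 132 135 136 135 138 138 139 134 139 136 140 136
 128 101 182 184 196 194 194]
220 263 293 31 V: [102  95  79  72  99 123 137 146 144 146 147 141 144 147 147 145 145 146
 126 101 103  90 167 193 188]
225 263 293 31 V: [ 81  77  82  86  96 125 141 142 144 144 147 147 147 145 149 148 149 147
 134 110 162 153 142  96 200]
230 263 293 31 V: [ 82  81  83  85  96 126 139 144 143 143 144 149 144 143 147 148 146 142
 135 115 159 156 156 154 141]
235 263 293 31 V: [ 84  80  81  86  96 122 138 144 144 148 145 146 145 145 147 148 146 142
 132 112 160 157 152 154 153]
240 263 293 31 V: [ 83  8
[... 1364 characters left out ...]
  4
 18]
305   0 V: [ 11  22  19  22  21  21  17  26  19  58 149 150 154 151 151  57  19  14
  24  27  19  13   6   7  19]
310   0 V: [ 11   8  21  25  15   4   9  18  24  83 157 154 148 149 156  86  18  10
  21  17  22  10  19  11  10]
74 25 [[262.0, 205.0], [290.0, 206.0]]
74 11 [[262.0, 229.0], [290.0, 229.0]]
74 -11 [[263.0, 263.0], [289.0, 263.0]]
74 -25 [[263.0, 284.0], [289.0, 284.0]]
100 25 [[259.0, 220.0], [292.0, 220.0]]
100 11 [[260.0, 246.0], [292.0, 246.0]]
100 -11 [[260.0, 285.0], [291.0, 285.0]]
100 -25 [[261.0, 308.0], [291.0, 308.0]]
8.2667 5.276768187145863 0.5726437177509069 (array([504.24852413, -33.18920971, 243.0410713 ]), array([ 0.18786855, -0.21146903, -0.95918889]))
```

```bash
python3 -m pendant '{"moves": [[0,0,0,0,0,0],[0,0,0,0,0,0],[0,0,0,0,0,0],[0,0,0,0,0,0],[0,0,4,0,0,0],[0,0,5,0,0,0],[0,0,5,0,0,0],[0,0,0,0,0,0]]}' 40
python3 -m pendant '{"moves": [[0,0,0,0,0,0],[0,0,0,0,0,0],[0,0,0,0,0,0],[0,0,0,0,0,0],[0,0,0,0,0,0],[0,0,0,0,0,0]]}' 5 60
python3 -c "
from cell import bot;s=bot.sense();print(s['moment'],s['eef_pos'])"
```

```text
time_s: 8.93
eef_pos: [550.0, -88.1, 57.2]
tcp_rot: [-179.9, -0.1, 131.1]
ft_force: [-0.4, -0.2, -0.3]
gripper_width: 39.7
grasp_force: 0.0
time_s: 9.43
eef_pos: [550.5, -88.5, 58.6]
tcp_rot: [-180.0, -0.0, 131.1]
ft_force: [-2.8, -2.4, 2.5]
gripper_width: 14.5
grasp_force: 59.4
[-0.23224641  0.48986437 -0.05320042] [550.46941327 -88.49233206  58.64562723]
```

```bash
python3 -m pendant '{"moves": [[0,0,0,0,0,-4],[0,0,0,0,0,-4],[0,0,0,0,0,-4],[0,0,0,0,0,-4],[0,0,0,0,0,-4],[0,0,0,0,0,0]]}'
python3 -c "
from cell import bot;s=bot.sense();print(s['moment'],s['joint_pos'])"
python3 -m pendant '{"moves": [[0,0,0,0,0,-6],[0,0,0,0,0,-6],[0,0,0,0,0,-6],[0,0,0,0,0,-6],[0,0,0,0,0,-6],[0,0,0,0,0,-6],[0,0,0,0,0,-6],[0,0,0,0,0,-6],[0,0,0,0,0,0],[0,0,0,0,0,0]]}'
python3 -c "
from cell import bot;s=bot.sense();print(s['moment'],s['joint_pos'])"
```

```text
time_s: 9.93
eef_pos: [550.7, -88.2, 58.6]
tcp_rot: [180.0, -0.0, 151.3]
ft_force: [-1.4, -0.4, 2.3]
gripper_width: 14.7
grasp_force: 59.3
[-0.10913233  0.43610894  0.09266835] [  0.32801824  33.19454898   6.00153691 110.04802409  -5.4799169
  37.02517568  71.04646798]
time_s: 10.77
eef_pos: [550.8, -87.3, 58.6]
tcp_rot: [179.9, 0.0, -161.1]
ft_force: [-2.3, 4.7, 4.0]
gripper_width: 14.4
grasp_force: 59.6
[0.93312207 0.51077407 0.1493655 ] [  9.55910353  32.99856564  -8.02658501 109.70049815   7.02439494
  37.76605675 106.15853662]
```

```bash
python3 -m pendant '{"moves": [[0,0,0,0,0,-6.5],[0,0,0,0,0,-6.5],[0,0,0,0,0,-6.5],[0,0,0,0,0,0],[0,0,0,0,0,0],[0,0,0,0,0,0]]}'
python3 -m pendant '{"moves": [[0,0,0,0,0,0],[0,0,0,0,0,0],[0,0,0,0,0,0],[0,0,0,0,0,0],[0,0,-20,0,0,0],[0,0,-40,0,0,0],[0,0,-40,0,0,0],[0,0,0,0,0,0],[0,0,0,0,0,0]]}' 45
python3 - <<'E'
from cell import bot, optics
from m import *
for n in ("wrist","scene"):
    c=optics.read_camera(n); pickle.dump(c,open(n[0]+"5.pkl","wb")); print(n)
    im,X,R,H,S,V,mk=measure(c,67.5); cv2.imwrite(n[0]+"r5.png",im)
    for thr in (40,60):
        dark=(V<thr)&(R<50)
        k,l,st,ce=cv2.connectedComponentsWithStats(dark.astype(np.uint8))
        for i in range(1,k):
            if st[i,4]>60: print(thr,st[i,4]/16,(ce[i]/4-70)*[1,-1]+[550,-88.7], st[i,:4]/4-70)
E
```

```text
time_s: 11.27
eef_pos: [550.6, -87.0, 58.6]
tcp_rot: [179.9, 0.0, -141.6]
ft_force: [-3.0, 4.2, 5.2]
gripper_width: 14.2
grasp_force: 59.7
time_s: 12.02
eef_pos: [552.4, -88.6, 160.9]
tcp_rot: [-179.8, 0.2, -141.5]
ft_force: [-0.8, 0.1, -0.5]
gripper_width: 45.2
grasp_force: 0.0
wrist
mark [583.1 -58.9] 53.625
blue [554.  -81.2] 995.5625 [array([296.2, 249.9]), array([ 70.6, 238.5]), np.float64(51.6)]
60 30.125 [ 523.54201245 -129.43443983] [-41.75  27.5  -41.75 -50.75]
scene
mark [584.4 -62.1] 31.625
blue [538.7 -79.6] 1325.5625 [array([235.3, 244.1]), array([113.8, 211.8]), np.float64(52.3)]
40 28.625 [571.23362445 -70.76604803] [ 16.25 -21.5  -60.25 -62.5 ]
60 965.0625 [550.26533256 -86.76921508] [-26.75 -23.   -15.75 -31.75]
```

```bash
python3 -m pendant '{"moves": [[-23,28.7,0,0,0,0],[-23,28.7,0,0,0,0],[-23,28.7,0,0,0,0],[-23,28.7,0,0,0,0],[-23,28.7,0,0,0,0],[-23,28.7,0,0,0,0]]}'
python3 - <<'E'
from cell import bot, optics
from m import *
for n in ("top","scene","wrist"):
    c=optics.read_camera(n); pickle.dump(c,open(n[0]+"6.pkl","wb")); print(n)
    try:
        im,X,R,H,S,V,mk=measure(c,67.5); cv2.imwrite(n[0]+"r6.png",im)
    except Exception as e: print(e); continue
    th=np.arctan2(X[...,1]+89,X[...,0]-550.8)*57.3; A=np.hypot(X[...,0]-550.8,X[...,1]+89)
    for r in (28,30,32,34,36,38,41,43):
        o=[]
        for a in range(20,60,2):
            m=(abs(A-r)<.8)&(abs(th-a)<1.2); o.append(int(V[m].mean()) if r<39 else int(im[m][:,1].mean()))
        print(r,o)
E
```

```text
time_s: 12.62
eef_pos: [550.0, 133.8, 156.9]
tcp_rot: [179.9, -0.2, -141.4]
ft_force: [0.4, 0.3, 0.4]
gripper_width: 44.9
grasp_force: 0.0
top
mark [584.5 -61.5] 7.8125
blue [552.3 -91.2] 741.625 [array([292. , 288.5]), array([ 68.7, 199.2]), np.float64(54.5)]
28 [126, 126, 126, 122, 116, 106, 97, 86, 73, 62, 57, 65, 79, 94, 108, 120, 132, 139, 142, 142]
30 [138, 139, 138, 136, 129, 120, 106, 88, 71, 59, 58, 69, 85, 101, 114, 126, 135, 142, 145, 144]
32 [145, 145, 144, 141, 136, 128, 115, 99, 81, 67, 67, 77, 92, 107, 122, 131, 139, 143, 145, 144]
34 [144, 146, 145, 142, 138, 132, 123, 109, 94, 87, 86, 93, 107, 121, 130, 137, 141, 144, 145, 145]
36 [141, 144, 143, 142, 140, 136, 128, 118, 110, 105, 108, 113, 121, 130, 137, 141, 142, 143, 144, 144]
38 [139, 141, 142, 141, 139, 136, 130, 123, 118, 117, 120, 124, 130, 134, 138, 141, 142, 142, 143, 143]
41 [134, 137, 135, 133, 132, 128, 120, 102, 79, 63, 64, 78, 99, 117, 126, 130, 132, 132, 133, 134]
43 [134, 136, 134, 131, 129, 128, 120, 103, 80, 63, 63, 78, 101, 118, 125, 126, 128, 131, 132, 132]
scene
mark [584.6 -62. ] 34.25
blue [538
[... 1057 characters left out ...]
07, 140, 152]
30 [163, 164, 164, 164, 164, 163, 166, 167, 132, 37, 12, 13, 16, 11, 5, 15, 61, 102, 137, 153]
32 [165, 164, 165, 164, 163, 164, 165, 166, 142, 40, 14, 18, 16, 14, 8, 52, 125, 150, 152, 156]
34 [164, 163, 164, 165, 165, 164, 165, 166, 147, 45, 12, 15, 13, 8, 8, 69, 132, 151, 153, 160]
36 [165, 165, 165, 165, 166, 166, 166, 165, 156, 103, 67, 45, 39, 24, 25, 101, 152, 157, 154, 161]
38 [165, 167, 165, 165, 165, 165, 165, 165, 165, 166, 159, 145, 140, 136, 100, 101, 154, 165, 165, 165]
41 [159, 100, 111, 162, 162, 163, 160, 120, 143, 164, 117, 41, 37, 32, 22, 113, 159, 163, 165, 164]
43 [159, 84, 118, 163, 164, 164, 152, 76, 138, 165, 110, 35, 34, 29, 40, 138, 163, 163, 127, 148]
```

```bash
python3 -m pendant '{"moves": [[6.4,-34.8,0,0,0,0],[6.4,-34.8,0,0,0,0],[6.4,-34.8,0,0,0,0],[6.4,-34.8,0,0,0,0],[6.4,-34.8,0,0,0,0],[0,0,0,0,0,0],[0,0,0,0,0,0],[0,0,0,0,0,0]]}'
cat > p.py <<'E'
from cell import bot, optics
from m import *
c=optics.read_camera("wrist"); pickle.dump(c,open("w7.pkl","wb")); print(ray(c,(280,210))[0])
im,X,R,H,S,V,mk=measure(c,67.5); cv2.imwrite("wr7.png",im)
off=mk[0]-np.array([584.3,-61.8]); print("off",off)
C=np.array([550.6,-88.8])+off   # register mark in wrist to fixed cameras
th=np.degrees(np.arctan2(X[...,1]-C[1],X[...,0]-C[0])); A=np.hypot(X[...,0]-C[0],X[...,1]-C[1])
for r in (26,28,30,32,34,36,38,40,42,44,46,49,50,51,52):
    print(r,[int(im[(abs(A-r)<.6)&(abs(th-a)<.8)][:,1].mean()) for a in np.arange(26,54,1)])
E
python3 p.py
```

```text
time_s: 13.43
eef_pos: [633.7, -24.2, 157.3]
tcp_rot: [179.9, -0.1, -141.5]
ft_force: [1.1, 0.6, -0.5]
gripper_width: 45.1
grasp_force: 0.0
[578.81600043 -65.74148936 327.72563024]
mark [583.  -58.9] 60.25
blue [545.4 -87.9] 972.375 [array([263.1, 275.3]), array([ 70.6, 230.1]), np.float64(51.7)]
off [-1.30622407  2.85907676]
26 [156, 170, 179, 181, 174, 160, 138, 112, 81, 50, 29, 25, 25, 27, 27, 25, 22, 28, 55, 79, 124, 147, 162, 164, 163, 169, 169, 174]
28 [181, 187, 184, 171, 150, 128, 116, 104, 87, 60, 33, 24, 21, 20, 22, 24, 22, 32, 55, 102, 140, 166, 173, 172, 174, 178, 181, 183]
30 [149, 167, 179, 184, 175, 154, 131, 110, 92, 69, 37, 25, 22, 23, 20, 17, 24, 47, 83, 126, 157, 173, 175, 177, 182, 184, 185, 184]
32 [149, 171, 183, 184, 177, 164, 145, 126, 104, 76, 43, 23, 19, 22, 22, 20, 23, 58, 102, 141, 165, 175, 176, 179, 181, 183, 185, 186]
34 [112, 128, 158, 179, 186, 185, 186, 187, 173, 132, 67, 24, 16, 23, 24, 21, 31, 64, 117, 158, 174, 173, 172, 175, 181, 184, 185, 184]
36 [109, 113, 124, 145, 167, 181, 185, 182, 165, 121, 75, 48, 45, 46, 42, 41, 60, 99, 148, 176, 186, 18
[... 571 characters left out ...]
6]
46 [97, 73, 73, 97, 117, 145, 172, 185, 179, 146, 87, 47, 45, 44, 43, 70, 123, 169, 178, 183, 186, 186, 182, 155, 104, 123, 174, 188]
49 [158, 148, 146, 155, 158, 156, 153, 154, 152, 139, 95, 51, 40, 41, 44, 74, 130, 165, 168, 164, 166, 169, 170, 172, 177, 175, 175, 176]
50 [121, 120, 118, 120, 118, 115, 118, 120, 118, 111, 95, 76, 70, 71, 71, 81, 110, 127, 128, 124, 124, 125, 128, 131, 132, 131, 134, 136]
51 [136, 136, 138, 140, 140, 138, 139, 140, 137, 135, 134, 136, 138, 139, 140, 139, 139, 143, 141, 141, 143, 145, 145, 142, 136, 132, 136, 139]
52 [149, 148, 149, 149, 149, 148, 148, 148, 149, 149, 150, 151, 152, 152, 153, 155, 155, 156, 155, 155, 156, 156, 156, 155, 152, 149, 148, 150]
```

```bash
python3 -m pendant '{"moves": [[37.6,4.6,0,0,0,0],[37.6,4.6,0,0,0,0],[37.6,4.6,0,0,0,0],[37.6,4.6,0,0,0,0],[37.6,4.6,0,0,0,0],[0,0,0,0,0,6.55],[0,0,0,0,0,6.55],[0,0,20,0,0,0],[0,0,0,0,0,0],[0,0,0,0,0,0]]}' 50
python3 -c "
from cell import bot;s=bot.sense();print(s['eef_pos'],s['joint_pos'])"
```

```text
time_s: 14.32
eef_pos: [472.5, -121.7, 138.2]
tcp_rot: [179.9, -0.1, -154.3]
ft_force: [0.3, 0.0, 0.1]
gripper_width: 49.8
grasp_force: 0.0
[ 472.53308559 -121.68659296  138.16300724] [ 18.45256376  22.08696915 -13.02803432 114.56802028   6.95851472
  44.19563897 117.02626759]
```

```bash
python3 -m pendant '{"moves": [[0,0,30,0,0,0],[0,0,30,0,0,0],[0,0,20,0,0,0],[0,0,8,0,0,0],[0,0,6,0,0,0],[0,0,0,0,0,0],[0,0,0,0,0,0]]}'
python3 -m pendant '{"moves": [[0,0,0,0,0,0],[0,0,0,0,0,0],[0,0,0,0,0,0],[0,0,0,0,0,0],[0,0,0,0,0,0],[0,0,0,0,0,0],[0,0,0,0,0,0]]}' 5 40
python3 -c "
from cell import bot;s=bot.sense();print(s['ft_force'],s['moment'],s['eef_pos'])"
```

```text
time_s: 14.9
eef_pos: [474.1, -122.8, 45.3]
tcp_rot: [-180.0, 0.0, -154.4]
ft_force: [-0.7, -0.1, 0.5]
gripper_width: 50.1
grasp_force: 0.0
time_s: 15.48
eef_pos: [473.8, -122.8, 45.4]
tcp_rot: [-180.0, 0.1, -154.5]
ft_force: [-0.9, 1.5, 7.2]
gripper_width: 14.0
grasp_force: 38.9
[-0.92751381  1.46889835  7.23418077] [0.27223289 0.39801736 0.01400023] [ 473.84742688 -122.80768162   45.40327779]
```

```bash
cat > f.py <<'E'
from cell import bot; import numpy as np
s=bot.sense(); v=s["eef_pos"][:2]-[550.5,-88.5]; th=np.arctan2(v[1],v[0]); t=np.array([np.sin(th),-np.cos(th)])
F=s["ft_force"]; print("polar %.1f R %.1f yaw %.1f push %.1f radial %.1f fz %.1f mz %.3f"%(np.degrees(th)%360,np.hypot(*v),s["tcp_rot"][2]%360,-F[:2]@t,F[:2]@v/np.hypot(*v),F[2],s["moment"][2]))
E
python3 -m pendant '{"moves": [[-0.2,5.9,0,0,0,4],[-0.2,5.9,0,0,0,4],[-0.2,5.9,0,0,0,4],[-0.2,5.9,0,0,0,4]]}'; python3 f.py
python3 -m pendant '{"moves": [[-0.2,5.9,0,0,0,4],[-0.2,5.9,0,0,0,4],[-0.1,3,0,0,0,2],[-0.1,3,0,0,0,2],[0,0,0,0,0,0]]}'; python3 f.py
python3 -m pendant '{"moves": [[-0.1,3,0,0,0,2],[-0.1,3,0,0,0,2],[-0.1,3,0,0,0,2],[-0.1,3,0,0,0,2]]}'; python3 f.py
```

```text
time_s: 15.82
eef_pos: [467.4, -102.0, 45.5]
tcp_rot: [-179.9, 0.1, -170.8]
ft_force: [1.6, -6.9, 5.2]
gripper_width: 13.7
grasp_force: 39.0
polar 189.2 R 84.2 yaw 189.2 push 7.1 radial -0.4 fz 5.2 mz 0.087
time_s: 16.23
eef_pos: [466.2, -83.4, 45.4]
tcp_rot: [-179.9, 0.1, 177.4]
ft_force: [0.3, -1.8, 6.7]
gripper_width: 13.4
grasp_force: 39.2
polar 176.5 R 84.5 yaw 177.4 push 1.8 radial -0.4 fz 6.7 mz 0.054
time_s: 16.57
eef_pos: [467.5, -72.4, 45.4]
tcp_rot: [-179.9, 0.1, 169.3]
ft_force: [-0.9, -6.4, 6.6]
gripper_width: 13.9
grasp_force: 39.2
polar 169.0 R 84.5 yaw 169.3 push 6.4 radial -0.3 fz 6.6 mz 0.104
```

```bash
for i in 1 2 3; do python3 -m pendant '{"moves": [[-0.1,3,0,0,0,2],[-0.1,3,0,0,0,2]]}' >/dev/null; python3 f.py; done
```

```text
polar 165.0 R 84.6 yaw 165.3 push 6.9 radial 0.0 fz 7.0 mz 0.094
polar 160.9 R 84.7 yaw 161.3 push 6.4 radial -1.4 fz 7.4 mz 0.037
polar 156.9 R 84.7 yaw 157.3 push 7.1 radial -1.1 fz 7.1 mz 0.044
```

```bash
for i in 1 2 3 4; do python3 -m pendant '{"moves": [[-0.1,3,0,0,0,2],[-0.1,3,0,0,0,2]]}' >/dev/null; python3 f.py; done
```

```text
polar 152.9 R 84.8 yaw 153.3 push 7.9 radial -1.3 fz 8.2 mz 0.061
polar 149.1 R 84.8 yaw 149.3 push 8.3 radial -1.9 fz 9.0 mz 0.115
polar 145.4 R 84.8 yaw 145.3 push 10.6 radial -1.7 fz 9.4 mz 0.099
polar 141.7 R 84.9 yaw 141.3 push 11.6 radial -3.0 fz 10.3 mz 0.204
```

```bash
python3 -m pendant '{"moves": [[0,0,0,0,0,0],[0,0,0,0,0,0]]}' >/dev/null; python3 f.py;  python3 -m pendant '{"moves": [[0,0.75,0,0,0,0.5],[0,0.75,0,0,0,0.5]]}' >/dev/null; python3 f.py; python3 -m pendant '{"moves": [[0,0,0,0,0,0]]}' >/dev/null; python3 f.py
```

```text
polar 141.3 R 84.9 yaw 141.4 push 9.1 radial -2.6 fz 9.5 mz 0.045
polar 140.8 R 84.9 yaw 140.4 push 11.9 radial -2.7 fz 11.2 mz 0.187
polar 140.7 R 84.9 yaw 140.4 push 11.0 radial -2.2 fz 10.1 mz 0.131
```

```bash
python3 -m pendant '{"moves": [[0,0,0,0,0,0],[0,0,0,0,0,0],[0,0,0,0,0,0],[0,0,-20,0,0,0],[0,0,-40,0,0,0],[0,0,-40,0,0,0],[0,0,-20,0,0,0],[0,0,0,0,0,0]]}' 45
python3 - <<'E'
from cell import bot, optics
from m import *
for n in ("scene","top","wrist"):
    c=optics.read_camera(n); pickle.dump(c,open(n[0]+"8.pkl","wb")); print(n)
    im,X,R,H,S,V,mk=measure(c,67.5)
    h=cv2.cvtColor(c["color"],cv2.COLOR_BGR2HSV)
    if n=="top": continue
    th=np.arctan2(X[...,1]+89,X[...,0]-550.8)*57.3; A=np.hypot(X[...,0]-550.8,X[...,1]+89)
    for r in (30,34,36,41,43): print(r,[int(im[(abs(A-r)<.8)&(abs(th-a)<1.2)][:,1].mean()) for a in range(20,60,2)])
a=pickle.load(open("s6.pkl","rb"))["color"];b=pickle.load(open("s8.pkl","rb"))["color"]
a0=pickle.load(open("c0.pkl","rb"))["scene"]["color"]
d=(cv2.absdiff(cv2.GaussianBlur(a0,(5,5),0),cv2.GaussianBlur(b,(5,5),0)).max(2)>40).astype(np.uint8)
n,l,st,ce=cv2.connectedComponentsWithStats(d); print([(st[i].tolist()) for i in range(1,n) if st[i,4]>20])
E
```

```text
time_s: 18.82
eef_pos: [488.4, -31.8, 169.0]
tcp_rot: [179.7, 0.3, 140.5]
ft_force: [-0.9, -1.0, -0.5]
gripper_width: 44.6
grasp_force: 0.0
scene
mark [584.3 -62.3] 32.6875
blue [538.7 -79.6] 1329.3125 [array([234.5, 244.6]), array([113.6, 211. ]), np.float64(52.4)]
30 [141, 137, 133, 124, 113, 100, 83, 67, 52, 38, 31, 30, 35, 53, 72, 91, 109, 123, 130, 137]
34 [141, 141, 139, 136, 129, 119, 104, 84, 65, 48, 38, 42, 51, 68, 87, 106, 123, 132, 139, 141]
36 [142, 142, 140, 138, 133, 122, 107, 85, 65, 52, 46, 55, 69, 87, 103, 118, 131, 136, 140, 141]
41 [135, 136, 132, 126, 120, 113, 98, 79, 57, 50, 56, 74, 94, 110, 120, 125, 129, 132, 133, 131]
43 [134, 133, 128, 120, 115, 112, 98, 78, 56, 48, 58, 77, 98, 111, 118, 120, 124, 129, 129, 125]
topTraceback (most recent call last):
  File "<stdin>", line 5, in <module>
  File "m.py", line 12, in measure
    mk=cen(red&(R<58)); print("mark",mk[0].round(1),mk[1])
  File "m.py", line 11, in cen
    k=1+np.argmax(st[1:,4]); m=l==k; return X[m][:,:2].mean(0),m.sum()/16,m
        ~~~~~~~~~^^^^^^^^^^
    return _wrapfunc(a, 'argmax', axis=axis, out=out, **kwds)
    return bound(*args, **kwds)
ValueError: attempt to get argmax of an empty sequence
```

```bash
python3 -c "
from cell import bot
print(bot.close_job())"
```

```text
the job is handed in; nothing more can be done
None
```

The ring was loosened, the pointer set within about 1° of the red mark, the lever retightened to about 12 N by feel (14 N at most if wrist twist counts), and the job was handed in at about 19 s with the gripper clear; bystanders weren't re-checked by camera, but I felt no unexpected contact.

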